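# Reject the spring clip that has gone weak

## Robot

A 6-joint arm with a two-finger parallel gripper is mounted at the origin on a cart in front of the work surface, level with it; the furniture and walls round the work are solid. World frame = base frame: x ahead of the robot, y to its left, z up, the work surface at z = 0. Lengths are in m, angles in rad, forces in N, time in s.
With the tool pointing down it reaches from about 0.35 to 0.775 m from the base axis. Payload 5.5 kg.
Tool frame: the origin (TCP) lies midway between the tips of the shut fingers; the grasp point (between the pads) lies grip_point_offset behind it (grip_point_offset is the distance from the TCP to the grasp point, in m); z points along the fingers, y is the direction in which the jaws open and shut (so a half turn about z gives the same grasp; the last joint's range is limited). The gripper opens to 85 mm and grips with 20 to 120 N. Pads are 22 mm wide; open, the fingers measure 114 mm over their backs; the gripper's body (76 mm by 85 mm) begins 54 mm behind the grasp point. The pads swing forward as they close: fully open they stand 13 mm farther back than shut.
Start: joints at [-1.26, 0.313, 0.046, 1.304, 0, 1.431], TCP at [0.251, -0.518, 0.197] pointing down, gripper open.
Joint ranges: [-2.76, 2.76], [-0.86, 1.69], [-1.03, 1.26], [-2.2, 2.34], [-1.47, 1.5], [-3.14, 3.14]. Speed limits (rad/s): [2.57, 2.57, 3.14, 3.14, 3.14, 3.14].

## Interface

Orientations are given as a unit quaternion [w, x, y, z].
In Python, from workcell import * gives the robot as it stands.
- The arm moves only by the tool send_rows, never from a script. Its argument "series" is one flat list of numbers, 7 for each row, row after row: the shift along the tool's x, y, z in cm, then the turn, a rotation vector about the tool's x, y, z in degrees, then the opening, from 0 (shut) to 1 (fully open). A call has 1 to 10 rows; each row is the pose to reach, as a shift and turn from the pose commanded when the call began, along the tool's axes at that moment; what a row does not reach only later rows make up. A row lasts 1/12 s, in which the tool goes at most 41.7 mm and 7.16 degrees, less where a joint would pass 70% of its speed; a pose out of reach is approached as far as the arm can. A call with a gripper value outside its range is refused whole. The fingers move at their own pace and stop on an object; "newtons" is the grip in N (left out, the last holds). Time passes only in rows, so rows that repeat a pose let the fingers close. It gives the time, the measured TCP pose, the force and the opening at its end, in the units of the state.
- get_state(): the state, without advancing time (a new reading comes with each control period).
- read_camera(name): name is "scene" or "top"; returns the picture (384x512x3 uint8, blue, green, red); there is no depth.
- camera_info(name): a dict with "K" (3x3 intrinsics, pixels), "xyz" and "attitude" of the camera in the world. Camera axes: x right, y down, z forward; pixel columns grow to the right and rows downward; lengths in m; the calibration is good to about 2 mm. A picture is of the moment at which its call begins. camera_info takes no time and is no camera call.
- hand_in(): hands the job in, once; it reports no verdict.
Trained networks look in the newest picture that a camera, given by its name, has taken for a name from the list of things; names that differ only in an ending like _2 or _b are one class to them, and where a whole thing is asked for, a point or a joint stands for the part that bears it (a point fixed in the world has none). Each returns a list of dicts, best first, with "p" (0 to 1); they miss things now and then, are a little off and sometimes report something else, mostly with a low value. They report only what shows in the picture. A call takes as long as a camera call.
- silhouettes(camera, label): "pixels" (384x512 bool, what is visible of it) and "box" ([left, top, width, height] in pixels, round what is visible of it).
The state is a dict: "clock": time; "joint_pos": joint angles; "qvel": joint speeds; "tau": joint torques, N m; "tcp_pos": TCP position; "orientation": TCP orientation; "wrist_force": force on the tool from outside, world axes, zero at the start; "ft_torque": the same for the moment, N m; "finger_gap": finger opening in m.
Only numpy, scipy, OpenCV 4.12 (cv2) and the standard library are available. Lean on these libraries where they do the work, as an engineer would, in place of code of your own. Each camera call takes 0.05 s, during which the arm holds its last target. There are 200 camera calls.

## Task

Three drawing clips of the same make lie side by side on the grey board, and one of them has lost its spring. Find it by squeezing their handles together where they lie: sound clips push back hard, the worn one gives way to a light pinch. Put the worn clip flat in the empty grey tray, and leave the two sound ones lying at their places.

Things in the scene. Friction and masses are not known exactly. Their poses are not given: they have to be found in the camera images.
- place_left (a point): left one, seen from the robot, of three places in a row, 95 mm apart, on a flat grey board (110 x 290 x 4 mm, fixed to the desk). At each place lies a spring clip; the three look the same. Point: mid-way between the clip's two handles, 10 mm above the board (14 mm above the desk), good to 6 mm for where the clip starts; x from its handles to its jaws (within 6 degrees), y across the clip, z up. It does not move with the clip
- place_middle (a point): middle place, point and axes alike. All clips: peg form, black plastic with steel coil, lying on the side, 89 mm long, 20 mm high, about 50 g. From the point: handle ends at x -18 mm, clip's middle +27, pivot +37, jaw tips +71. Over the handles' outsides 43 mm at the point at rest (50 mm at their ends), 24 mm squeezed right to the stop, where the handles are parallel
- place_right (a point): right place, point and axes alike. Squeezing force at the point, on each handle: a sound clip 14 N to begin to give, about 20 N at 38 mm, 40 N at the stop; the worn clip 1.5 N to begin, 3 N at the stop. After letting go, the handles spring apart again. The worn clip cannot be told by eye and lies at any of the three places
- tray_floor (a point): shallow grey sheet-steel tray, open at the top, fixed to the desk: 170 mm along x by 140 mm along y, walls 4 mm thick, rim 31 mm above the desk; inside 162 x 132 mm. Point: centre of its inner floor, 4 mm above the desk; x along its long side, y along the short one, z up. Laid along the tray's length, either way round, the clip leaves room beside it for open fingers

How it is judged:
By the outcome, as a careful person would: the job done as asked, in the order asked, and still so for the second after the job is handed in, with the robot touching nothing.
It also fails if it takes over 51 s, if anything falls off the work surface, if the arm or the gripper's body presses on something with over 40 N, if the wrist force passes 120 N, or if a joint passes its speed limit or range.

## Working session

There is one attempt and no reset: what is moved stays moved. The work goes in short steps, Python scripts to look and compute and a tool call to move; the robot and the scene stay as the last step left them, time stands still between calls to the robot, and variables do not carry over. Pictures are saved under pics/ and viewed, about 8 in all and at most 12, crops included, and the job is handed in when it is done.

Besides the shell and the picture viewer there is one more tool, called as name(argument=value, ...) on one line, values as JSON. send_rows: Moves the arm, as the interface text tells. Its arguments: {"type":"object","properties":{"series":{"type":"array"},"newtons":{"type":"number"}},"required":["series"]}

```bash
mkdir -p pics; ls; python3 - <<'E'
from workcell import *
import cv2
for n in("top","scene"):
    im=read_camera(n); cv2.imwrite(f"pics/{n}0.png",im); print(n,camera_info(n))
print(get_state())
for n in("top","scene"):
    for l in("place_left","place_middle","place_right","tray_floor"):
        try: print(n,l,[(round(d["p"],2),d["box"]) for d in silhouettes(n,l)])
        except Exception as e: print(n,l,e)
import workcell; print([x for x in dir(workcell) if x[0]!='_'])
try: print(grip_point_offset)
except Exception as e: print(e)
E
```

```text
pics
top {'K': array([[394.60541041,   0.        , 257.84195498],
       [  0.        , 394.60541041, 186.57415717],
       [  0.        ,   0.        ,   1.        ]]), 'xyz': array([0.42937357, 0.16509435, 0.91077867]), 'attitude': array([ 0.02932921, -0.69988137,  0.71284762, -0.03397245])}
scene {'K': array([[382.01656608,   0.        , 258.93831032],
       [  0.        , 382.01656608, 184.11727684],
       [  0.        ,   0.        ,   1.        ]]), 'xyz': array([-0.1047775 ,  0.60739664,  0.4741883 ]), 'attitude': array([ 0.23467478, -0.40281593,  0.76433651, -0.44548488])}
{'clock': 0.1, 'joint_pos': array([-1.25959803e+00,  3.13912387e-01,  4.51000316e-02,  1.30363431e+00,
        3.15563878e-05,  1.43119631e+00]), 'qvel': array([-0.00086018, -0.00086042,  0.00201876,  0.00074747,  0.00078961,
        0.00059319]), 'tau': array([ 2.39486166e-03, -4.81726205e+01,  2.99243796e+01,  1.27654412e-02,
       -2.04221155e-04, -5.14169528e-06]), 'tcp_pos': array([ 0.25035823, -0.51705588,  0.1961085 ]), 'orientation': array([-8.23488216e-04,  9.74704645e-01,  2.23495353e-01, -5.49920246e-05]), 'wrist_force': array([ 0.22351956, -0.86534336, -0.57569092]), 'ft_torque': array([-0.03061065,  0.02366008, -0.03649764]), 'finger_gap': 0.08533882941941352}
top place_left [(0.96, [139.9, 153.4, 132.6, 47.1])]
top place_middle [(0.83, [140.5, 153.5, 127.1, 49.1])]
top place_right [(0.8, [140.7, 151.1, 129.5, 54.9])]
top tray_floor [(0.58, [306.9, 137.5, 72.1, 83.8])]
scene place_left [(0.89, [145.3, 186.9, 135.8, 63.1])]
scene place_middle [(0.57, [145.0, 186.6, 137.2, 61.0])]
scene place_right [(0.66, [146.7, 187.0, 137.0, 59.6])]
scene tray_floor [(0.78, [286.6, 148.1, 80.5, 47.5])]
['MotionError', 'camera_info', 'get_state', 'grip_point_offset', 'hand_in', 'read_camera', 'silhouettes']
0.0187
```

```bash
python3 - <<'E'
import cv2
a=cv2.imread("pics/top0.png")[120:250,110:410]
b=cv2.imread("pics/scene0.png")[120:270,110:410]
a=cv2.resize(a,None,fx=2.66,fy=2.66,interpolation=3)
cv2.imwrite("pics/topc.png",a)
E
```

```text
(no output)
```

View pics/topc.png

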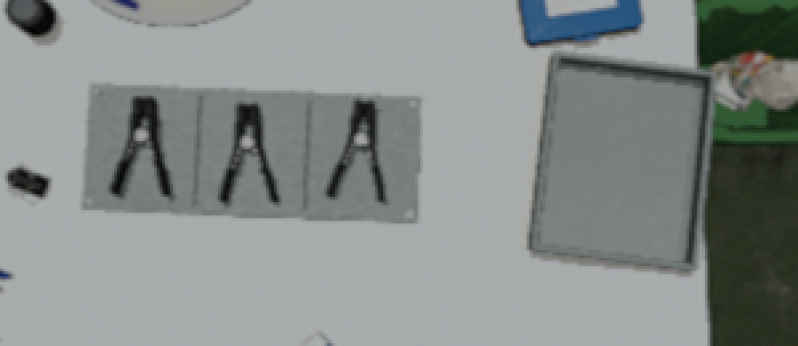

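View pics/scene0.png

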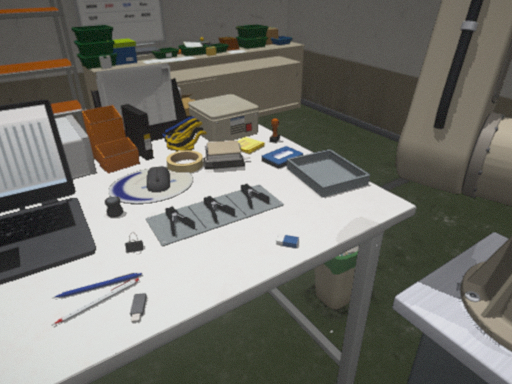

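Top crop: the three clips lie with jaws up (crop px about (140,145), (247,150), (362,148)), with handles toward the robot. The tray is at right, centred around (622,162). Next I'll measure each clip and the tray.

```bash
cat > h.py <<'E'
import numpy as np, cv2
from scipy.spatial.transform import Rotation as R
from workcell import *
def cam(n):
    c=camera_info(n); q=c["attitude"]; return c["K"],c["xyz"],R.from_quat([q[1],q[2],q[3],q[0]]).as_matrix()
def back(n,uv,z):
    K,t,M=cam(n); uv=np.atleast_2d(uv).astype(float)
    d=np.c_[uv,np.ones(len(uv))]@np.linalg.inv(K).T@M.T
    return (t+d*((z-t[2])/d[:,2])[:,None])[:,:2]
def clips(im):
    """up-scaled dark blobs in the board area -> contours in px"""
    x0,y0,f=130,145,4
    g=cv2.resize(cv2.cvtColor(im[y0:210,x0:280],cv2.COLOR_BGR2GRAY),None,fx=f,fy=f,interpolation=cv2.INTER_CUBIC)
    m=(g<80).astype(np.uint8)
    m=cv2.morphologyEx(m,cv2.MORPH_CLOSE,np.ones((9,9),np.uint8))
    n,l,s,_=cv2.connectedComponentsWithStats(m)
    out=[]
    for i in range(1,n):
        if s[i,4]>600:
            v,u=np.nonzero(l==i); out.append(np.c_[(u+.5)/f-.5+x0,(v+.5)/f-.5+y0])
    return sorted(out,key=lambda p:p[:,0].mean())
def fit(p,z=.014):
    P=back("top",p,z); 
    best=None
    c=P.mean(0)
    for a in np.radians(np.arange(-15,15.1,.5)):
        A=np.array([np.cos(a),np.sin(a)]);B=np.array([-A[1],A[0]])
        x=(P-c)@A;y=(P-c)@B
        h,_,_=np.histogram2d(x,y,bins=[45,81],range=[[-.06,.06],[-.0405,.0405]])
        h=h>0
        k=[np.nonzero(r)[0] for r in h]
        w=np.array([(r.min()+r.max())/2 for r in k if len(r)])-40
        e=w.std()
        if best is None or e<best[0]: best=(e,a,w.mean()*1e-3,x.min(),x.max())
    e,a,y0,x0,x1=best
    A=np.array([np.cos(a),np.sin(a)]);B=np.array([-A[1],A[0]])
    pt=c+A*(((x0+x1)/2)-.027)+B*y0
    q=(P-pt)@np.c_[A,B]
    s=q[abs(q[:,0])<.003,1]
    return pt,np.degrees(a),x1-x0,(s.min(),s.max()),e
E
python3 - <<'E'
from h import *
im=cv2.imread("pics/top0.png")
for p in clips(im): print(len(p),[np.round(v,4) for v in fit(p)])
# board
g=cv2.cvtColor(im,cv2.COLOR_BGR2GRAY)
print(g[155:200:5,140:275:8]); print(g[180,300:390:3])
d=silhouettes("top","tray_floor")
m=d[0]["pixels"].astype(np.uint8); r=cv2.minAreaRect(np.argwhere(m)[:,::-1].astype(np.float32)); b=cv2.boxPoints(r)
print("tray rim corners",np.round(back("top",b,.031),4), back("top",b,.031).mean(0))
d=silhouettes("scene","tray_floor")
m=d[0]["pixels"].astype(np.uint8);p=np.argwhere(m)[:,::-1]
h=cv2.convexHull(p.astype(np.int32));a=cv2.approxPolyDP(h,4,True)[:,0];print(a,back("scene",a,.031))
# known features: tray outer/inner rim corners from top crop (viewed)
c=np.array([[552,54],[714,70],[693,270],[529,250]])/2.66+[110,120]
print(back("top",c,.031),back("top",c,.031).mean(0))
bc=np.array([[92,84],[420,97],[417,222],[83,208]])/2.66+[110,120]
print("board",back("top",bc,.004),back("top",bc,.004).mean(0))
E
```

```text
5514 [array([0.5139, 0.3749]), np.float64(-2.5), np.float64(0.0864), array([-0.0235,  0.0243]), np.float64(0.5555)]
4603 [array([0.5063, 0.2832]), np.float64(0.0), np.float64(0.0866), array([-0.0228,  0.0233]), np.float64(0.5009)]
4348 [array([0.5078, 0.1904]), np.float64(-7.0), np.float64(0.0865), array([-0.0233,  0.0226]), np.float64(0.4057)]
[[170 116 128 123 126 126 125 128 124 125 126 136 143 141 147 168 170]
 [171 124 128  25 126 129 127 128  28 126 126 126 126  34 120 128 160]
 [170 126 128  88 123 125 127 129  34 127 126 128 124  21 113 126 155]
 [171 128 126 158 124 126 125 127  97 130 129 126 124 117 116 128 155]
 [171 125 109  91 127 127 126 126 103 130 128 124 125  73 120 125 155]
 [169 121  37 123 115 126 129  87 129 129 127 126 120 126 107 124 152]
 [169 123  21 127  36 123 125  16 127  87 125 121  33 126  38 123 167]
 [169 126  68 123  15 126 124  34 130  22 124 127  50 125  35 121 170]
 [156 123 118 124 125 123 131  82 125  63 124 124 120 124  73 126 169]]
[170 170 169 169 111 102 124 123 124 125 125 124 124 126 126 126 125 124
 124 125 125 124 126 117  52 115  35  38  43  44]
tray rim corners [[ 0.4463  0.0515]
 [ 0.6159  0.0251]
 [ 0.5947 -0.1212]
 [ 0.4257 -0.0923]] [ 0.5206443  -0.03421871]
[[368 182]
 [321 196]
 [288 170]
 [287 163]
 [330 150]
 [366 172]] [[ 0.40235414 -0.05453425]
 [ 0.41781655  0.08127802]
 [ 0.55855582  0.06397905]
 [ 0.59122788  0.04156925]
 [ 0.58773845 -0.10802508]
 [ 0.44013523 -0.08976544]]
[[ 0.61105387  0.02150669]
 [ 0.59484346 -0.11599   ]
 [ 0.42577886 -0.09060267]
 [ 0.4449998   0.04612359]] [ 0.519169  -0.0347406]
board [[0.5970655  0.41978505]
 [0.5805412  0.13371338]
 [0.47140509 0.13858741]
 [0.48878734 0.42678215]] [0.53444978 0.279717  ]
```

```bash
cat >> h.py <<'E'
def to(x,y,z,yaw):
    s=get_state(); q=s["orientation"]; M=R.from_quat([q[1],q[2],q[3],q[0]])
    T=R.from_euler("zx",[yaw,180],degrees=True)   # tool down, tool x at yaw
    d=M.inv().apply(np.array([x,y,z])-s["tcp_pos"])*100
    print("t",round(s["clock"],2),"tcp",np.round(s["tcp_pos"],4),"gap",round(s["finger_gap"],4),"F",np.round(s["wrist_force"],1))
    print("shift cm",np.round(d,2),"turn deg",np.round((M.inv()*T).as_rotvec(degrees=True),1))
E
python3 - <<'E'
from h import *
im=cv2.imread("pics/top0.png")
for p in clips(im): print([np.round(v,4) for v in fit(p,.019)])
to(.508,.190,.10,173)
to(.508,.190,.10,85.8)
E
```

```text
[array([0.5133, 0.3737]), np.float64(-2.5), np.float64(0.0859), array([-0.0234,  0.0242]), np.float64(0.595)]
[array([0.5056, 0.2828]), np.float64(-0.5), np.float64(0.0862), array([-0.0229,  0.0235]), np.float64(0.5619)]
[array([0.5073, 0.1901]), np.float64(-6.5), np.float64(0.0859), array([-0.0229,  0.0227]), np.float64(0.4412)]
t 0.6 tcp [ 0.2506 -0.5176  0.197 ] gap 0.0854 F [-0.2 -0.6  0.3]
shift cm [ 54.01 -52.47   9.68] turn deg [  -0.     0.  -161.2]
t 0.6 tcp [ 0.2506 -0.5176  0.197 ] gap 0.0854 F [-0.2 -0.6  0.3]
shift cm [ 54.01 -52.47   9.68] turn deg [  0.   -0.  111.6]
```

```bash
sed -i 's/"zx"/"ZX"/' h.py
```

send_rows(series=[28,-27,0,0,0,-70,0.8,28,-27,0,0,0,-70,0.8,28,-27,0,0,0,-70,0.8,28,-27,0,0,0,-70,0.8,28,-27,0,0,0,-70,0.8,28,-27,0,0,0,-70,0.8,28,-27,0,0,0,-70,0.8,28,-27,0,0,0,-70,0.8,28,-27,0,0,0,-70,0.8,28,-27,0,0,0,-70,0.8], newtons=20)

```text
clock: 1.43
tcp_pos: [0.3854, -0.1482, 0.1973]
orientation: [-0.0, 0.666, 0.746, 0.001]
wrist_force: [-0.5, -0.0, 0.2]
finger_gap: 0.0681
```

```bash
python3 -c "
from h import *
to(.507,.190,.1,173.3);print(get_state()['joint_pos'])"
```

```text
t 1.43 tcp [ 0.3854 -0.1482  0.1973] gap 0.0681 F [-0.5 -0.   0.2]
shift cm [32.24 15.85  9.78] turn deg [  0.1  -0.  -76.9]
[-5.63331682e-01 -1.21296487e-03 -3.29313509e-01  1.24264277e+00
  1.48865777e-03  8.95620799e-01]
```

send_rows(series=[32,15.8,0,0,0,-71,0.8,32,15.8,0,0,0,-71,0.8,32,15.8,0,0,0,-71,0.8,32,15.8,0,0,0,-71,0.8,32,15.8,5,0,0,-71,0.8,32,15.8,8,0,0,-71,0.8,32,15.8,8,0,0,-71,0.8,32,15.8,8,0,0,-71,0.8,32,15.8,8,0,0,-71,0.8,32,15.8,8,0,0,-71,0.8])

```text
clock: 2.27
tcp_pos: [0.5095, 0.1868, 0.1131]
orientation: [-0.002, 0.109, 0.994, 0.0]
wrist_force: [-0.4, -1.2, 0.1]
finger_gap: 0.0681
```

send_rows(series=[0,0,0,0,0,0,0.8,0,0,0,0,0,0,0.8])

```text
clock: 2.43
tcp_pos: [0.5093, 0.182, 0.1167]
orientation: [-0.0, 0.116, 0.993, -0.0]
wrist_force: [-0.4, -0.3, -0.1]
finger_gap: 0.0682
```

```bash
python3 -c "
from h import *
to(.507,.190,.05,173.3);print(get_state()['joint_pos'])
cv2.imwrite('pics/s1.png',cv2.resize(read_camera('scene')[100:270,130:380],None,fx=3,fy=3,interpolation=2))"
```

```text
t 2.43 tcp [0.5093 0.182  0.1167] gap 0.0682 F [-0.4 -0.3 -0.1]
shift cm [0.4  0.73 6.67] turn deg [-0.  -0.  -6.6]
[ 1.94963992e-01  2.85626766e-01 -1.92209571e-01  1.09386299e+00
 -3.98059154e-04  4.27152839e-01]
```

View pics/s1.png

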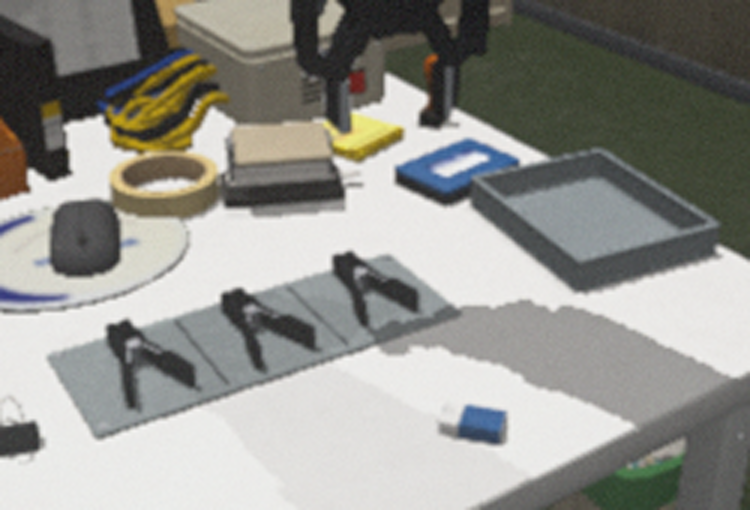

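The scene crop shows the clips undisturbed and the open fingers over the right-hand one, once the view's perspective is allowed for: finger tips at crop px (340,120) and (437,115).

send_rows(series=[0.4,0.75,4,0,0,-6.6,0.8,0.4,0.75,6.6,0,0,-6.6,0.8,0.4,0.75,6.6,0,0,-6.6,0.8,0.4,0.75,6.6,0,0,-6.6,0.8])

```text
clock: 2.82
tcp_pos: [0.5064, 0.1887, 0.0509]
orientation: [-0.001, 0.059, 0.998, -0.0]
wrist_force: [-0.1, 0.8, -0.2]
finger_gap: 0.0684
```

```bash
python3 -c "
from h import *
to(.507,.190,.008,173.3)
im=read_camera('top'); K,t,M=cam('top')
for P in [(.5073,.1901,.019),(.507,.19,.05)]:
  c=M.T@(np.array(P)-t); c=K@c/c[2]; print(c)
cv2.imwrite('pics/t2.png',cv2.resize(im[130:220,130:290],None,fx=5,fy=5,interpolation=2))"
```

```text
t 2.82 tcp [0.5064 0.1887 0.0509] gap 0.0684 F [-0.1  0.8 -0.2]
shift cm [-0.06  0.14  4.29] turn deg [-0.1 -0.1 -0.1]
[243.92263465 187.74408      1.        ]
[243.55429972 186.65462243   1.        ]
```

View pics/t2.png

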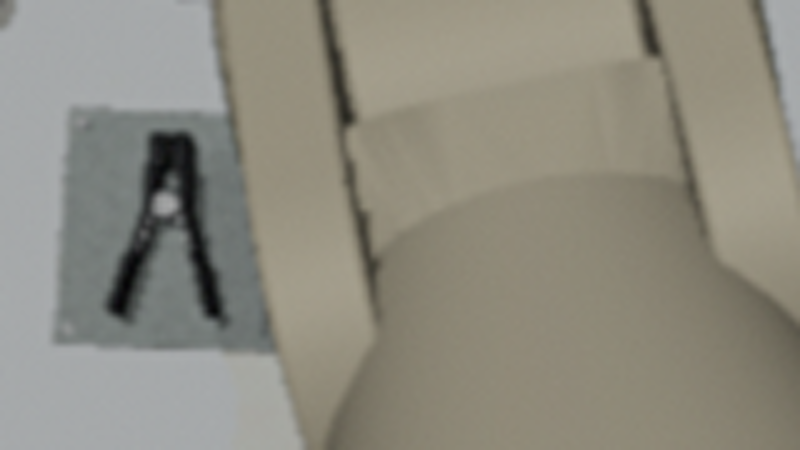

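The top view is blocked by the arm, as expected. Next I lower it and pinch lightly.

send_rows(series=[0,0.1,2.5,0,0,0,0.8,0,0.1,4.3,0,0,0,0.8,0,0.1,4.3,0,0,0,0.8,0,0.1,4.3,0,0,0,0.8])

```text
clock: 3.2
tcp_pos: [0.5082, 0.1906, 0.0093]
orientation: [0.0, 0.058, 0.998, 0.0]
wrist_force: [-0.1, -0.5, 0.4]
finger_gap: 0.0684
```

send_rows(series=[0,0,0,0,0,0,0.2,0,0,0,0,0,0,0.2,0,0,0,0,0,0,0.2,0,0,0,0,0,0,0.2,0,0,0,0,0,0,0.2,0,0,0,0,0,0,0.2,0,0,0,0,0,0,0.2,0,0,0,0,0,0,0.2,0,0,0,0,0,0,0.2,0,0,0,0,0,0,0.2], newtons=20)

```text
clock: 4.03
tcp_pos: [0.5075, 0.191, 0.0078]
orientation: [-0.0, 0.057, 0.998, -0.0]
wrist_force: [-0.8, -0.7, -0.6]
finger_gap: 0.0171
```

The gap is 17 mm, below the 24 mm stop, so the fingers aren't holding the handles as expected. I'll look.

```bash
python3 -c "
from h import *
to(.507,.190,.008,173.3)
im=read_camera('scene')
cv2.imwrite('pics/s3.png',cv2.resize(im[150:250,140:310],None,fx=4.5,fy=4.5,interpolation=2))"
```

```text
t 4.03 tcp [0.5075 0.191  0.0078] gap 0.0171 F [-0.8 -0.7 -0.6]
shift cm [ 0.03 -0.1  -0.02] turn deg [-0.  -0.   0.1]
```

View pics/s3.png

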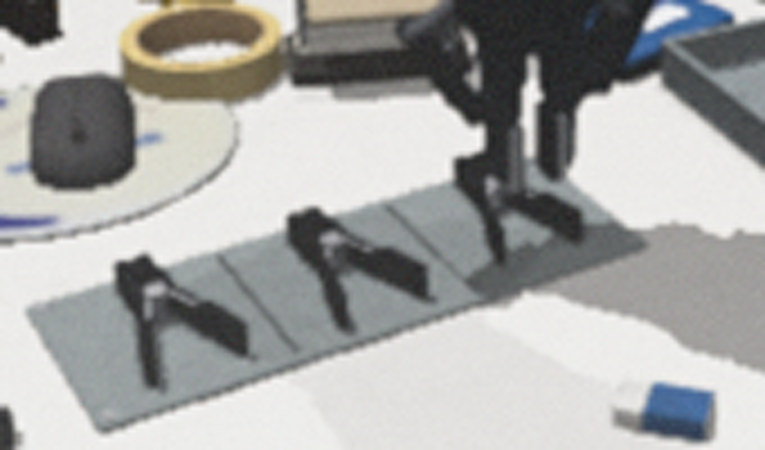

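```bash
python3 -c "
from h import *
def proj(n,P):
  K,t,M=cam(n); c=M.T@(np.array(P)-t); c=K@c; return c[:2]/c[2]
f=lambda u:(u-[140,150])*4.5
print('tcp',f(proj('scene',(.5075,.191,.0078))))
A=np.radians(-6.5);ax=np.array([np.cos(A),np.sin(A)]);ay=np.array([-ax[1],ax[0]])
for nm,x,y in [('hl',-18,25),('hr',-18,-25),('piv',37,0),('jaw',71,0)]:
  p=np.array([.5073,.1901])+(ax*x+ay*y)/1000
  print(nm,f(proj('scene',(*p,.014))),f(proj('scene',(*p,.004))))
# scene-based positions of clip pieces from this crop
for c in [(500,262),(580,242),(492,195),(470,165)]:
  print(c,back('scene',np.array(c)/4.5+[140,150],.008))
for c in [(512,192),(557,178)]: print(c,[back('scene',np.array(c)/4.5+[140,150],z) for z in(.008,.03)])
"
```

```text
tcp [529.82549476 233.74267408]
hl [503.68138507 252.60047153] [503.86066845 269.5767768 ]
hr [591.94334468 227.41823202] [591.61987485 244.14038301]
piv [498.51134758 190.03195793] [498.70840233 206.36468226]
jaw [469.98600534 161.50520559] [470.32858027 177.53042146]
(500, 262) [[0.49391552 0.21812058]]
(580, 242) [[0.48648685 0.17469733]]
(492, 195) [[0.55018149 0.18606991]]
(470, 165) [[0.5835142  0.17856814]]
(512, 192) [array([[0.54678641, 0.17564686]]), array([[0.51603831, 0.19602166]])]
(557, 178) [array([[0.54533092, 0.14757646]]), array([[0.5146515 , 0.16927594]])]
```

```bash
python3 -c "
from h import *
def proj(n,P):
  K,t,M=cam(n); c=M.T@(np.array(P)-t); c=K@c; return c[:2]/c[2]
print('early mid tips seen',(np.array([340,130])+[437,122])/2/3+[130,100])
for z in(.117,.13,.14,.15): print(z,proj('scene',(.5093,.182,z)))
print('now mid tips seen',(np.array([512,192])+[557,178])/2/4.5+[140,150])
for z in(.008,.02,.03,.04): print(z,proj('scene',(.5075,.191,z)))
print(get_state()['orientation'],get_state()['joint_pos'],get_state()['finger_gap'])
"
```

```text
early mid tips seen [259.5 142. ]
0.117 [260.63969894 157.54296248]
0.13 [260.6539454 152.0633325]
0.14 [260.66505672 147.78957291]
0.15 [260.67630331 143.46378027]
now mid tips seen [258.77777778 191.11111111]
0.008 [257.73887718 201.86877144]
0.02 [257.7315271  197.39529359]
0.03 [257.72532508 193.62056001]
0.04 [257.71905183 189.80246629]
[-6.22397252e-05  5.73148580e-02  9.98356149e-01 -5.39662214e-05] [ 2.11916422e-01  3.83181943e-01 -3.45518546e-01  8.42244544e-01
 -7.09292238e-05  3.26608996e-01] 0.01719434841830369
```

send_rows(series=[0,0,0,0,0,0,0.2])

```text
clock: 4.17
tcp_pos: [0.5075, 0.191, 0.0078]
orientation: [-0.0, 0.057, 0.998, -0.0]
wrist_force: [-0.8, 0.0, -0.4]
finger_gap: 0.0169
```

```bash
python3 -c "
from h import *
im=read_camera('scene'); print(get_state()['clock'])
cv2.imwrite('pics/s4.png',cv2.resize(im[165:225,220:300],None,fx=9,fy=9,interpolation=2))"
```

```text
4.2167
```

View pics/s4.png

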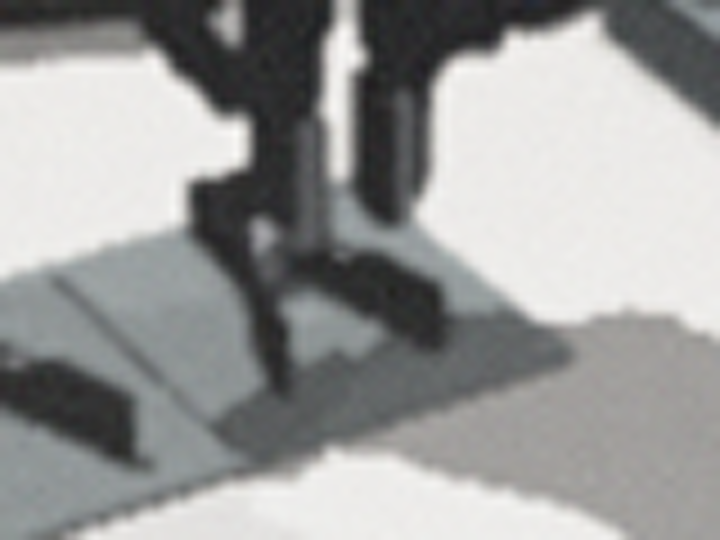

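Both pictures put the finger tips about 25 mm above the reported TCP: the tip midpoint is seen at px (259,191) against (258,202) expected. The fingers therefore closed above the clip, which fits the zero force and the unmoved clip. I'll reopen and lower in guarded steps.

send_rows(series=[0,0,0,0,0,0,0.8,0,0,0,0,0,0,0.8,0,0,0,0,0,0,0.8,0,0,0,0,0,0,0.8,0,0,0.5,0,0,0,0.8,0,0,0.8,0,0,0,0.8,0,0,1.0,0,0,0,0.8,0,0,1.0,0,0,0,0.8])

```text
clock: 4.88
tcp_pos: [0.5069, 0.1909, -0.003]
orientation: [-0.001, 0.057, 0.998, -0.0]
wrist_force: [1.1, -0.3, -0.3]
finger_gap: 0.0682
```

```bash
python3 -c "
from h import *
im=read_camera('scene'); print(get_state()['wrist_force'],get_state()['tcp_pos'])
cv2.imwrite('pics/s5.png',cv2.resize(im[165:225,220:300],None,fx=9,fy=9,interpolation=2))"
```

```text
[-0.31434862  0.04800267  0.40440074] [ 0.50709686  0.19090175 -0.00264174]
```

View pics/s5.png

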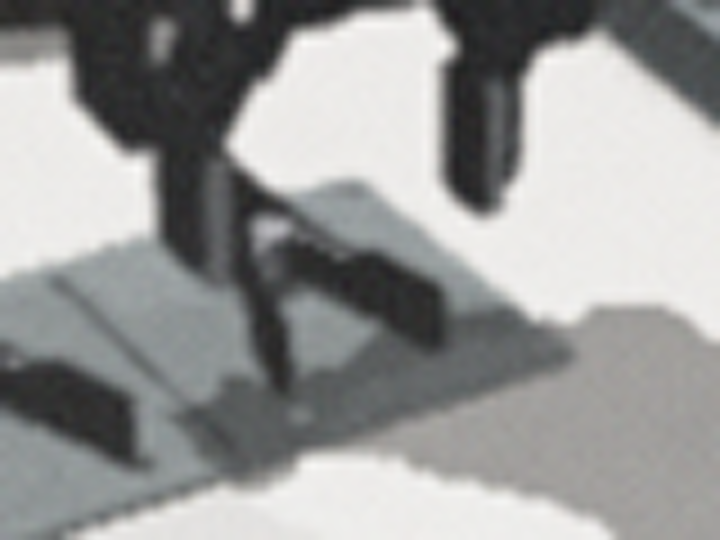

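The tips still appear high, at px (244,196) and (274,189), with no contact force. I'll continue in small guarded steps.

send_rows(series=[0,0,0.2,0,0,0,0.8,0,0,0.4,0,0,0,0.8,0,0,0.4,0,0,0,0.8])

```text
clock: 5.18
tcp_pos: [0.5073, 0.1909, -0.0065]
orientation: [-0.0, 0.057, 0.998, -0.0]
wrist_force: [1.1, 0.0, -0.7]
finger_gap: 0.0683
```

send_rows(series=[0,0,0.2,0,0,0,0.8,0,0,0.3,0,0,0,0.8,0,0,0.3,0,0,0,0.8])

```text
clock: 5.43
tcp_pos: [0.5073, 0.191, -0.0094]
orientation: [-0.0, 0.057, 0.998, -0.0]
wrist_force: [-0.5, -0.0, 0.2]
finger_gap: 0.0685
```

send_rows(series=[0,0,0.2,0,0,0,0.8,0,0,0.4,0,0,0,0.8,0,0,0.4,0,0,0,0.8])

```text
clock: 5.68
tcp_pos: [0.5072, 0.1909, -0.0136]
orientation: [-0.0, 0.057, 0.998, -0.0]
wrist_force: [-0.4, 0.2, 0.0]
finger_gap: 0.0683
```

send_rows(series=[0,0,0.2,0,0,0,0.8,0,0,0.3,0,0,0,0.8,0,0,0.3,0,0,0,0.8])

```text
clock: 5.93
tcp_pos: [0.5073, 0.1909, -0.0164]
orientation: [-0.0, 0.057, 0.998, -0.0]
wrist_force: [0.7, 0.1, 0.1]
finger_gap: 0.0684
```

```bash
python3 -c "
from h import *
im=read_camera('scene'); print(get_state()['wrist_force'],get_state()['tcp_pos'])
cv2.imwrite('pics/s6.png',cv2.resize(im[165:225,220:300],None,fx=9,fy=9,interpolation=2))"
```

```text
[-0.00250438  0.35607738  0.10394898] [ 0.50738026  0.19096235 -0.01630911]
```

View pics/s6.png

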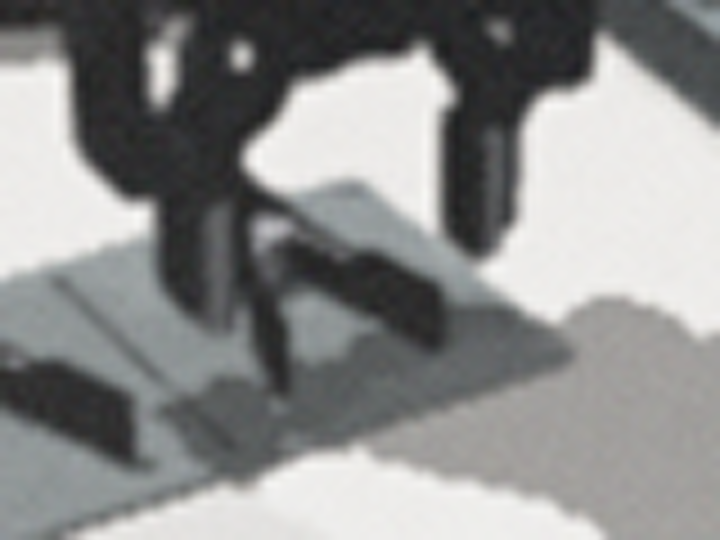

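Tips are at px (244,201) and (273,194), i.e. z≈20 mm at TCP −16 mm. The tips really sit about 28 mm (shut) to 36 mm (at 68 mm gap) above the reported TCP. Another 5 mm down, then pinch.

send_rows(series=[0,0,0.3,0,0,0,0.8,0,0,0.5,0,0,0,0.8,0,0,0.5,0,0,0,0.8])

```text
clock: 6.23
tcp_pos: [0.5071, 0.1909, -0.0216]
orientation: [-0.0, 0.057, 0.998, -0.0]
wrist_force: [-0.3, -0.2, 0.5]
finger_gap: 0.0684
```

send_rows(series=[0,0,0,0,0,0,0.5,0,0,0,0,0,0,0.2,0,0,0,0,0,0,0.2,0,0,0,0,0,0,0.2,0,0,0,0,0,0,0.2,0,0,0,0,0,0,0.2,0,0,0,0,0,0,0.2,0,0,0,0,0,0,0.2], newtons=20)

```text
clock: 6.9
tcp_pos: [0.5074, 0.1911, -0.0201]
orientation: [0.0, 0.057, 0.998, 0.0]
wrist_force: [-2.9, -0.6, 7.9]
finger_gap: 0.0399
```

The right clip holds at 39.9 mm under 20 N, so it seems sound. There's an 8 N upward force, so the tips are near the board and I'll go 2 mm higher next time. Release, lift, move to the middle clip.

send_rows(series=[0,0,-0.2,0,0,0,0.8,0,0,-0.2,0,0,0,0.8,0,0,-0.2,0,0,0,0.8,0,0,-0.2,0,0,0,0.8,0,0,-3,0,0,0,0.8,0,0,-5,0,0,0,0.8,0,0,-5,0,0,0,0.8])

```text
clock: 7.48
tcp_pos: [0.5104, 0.1916, 0.0325]
orientation: [0.003, 0.057, 0.998, 0.001]
wrist_force: [0.4, 0.4, 0.9]
finger_gap: 0.0682
```

```bash
python3 -c "
from h import *
to(.5056,.2828,.03,179.5)"
```

```text
t 7.48 tcp [0.5104 0.1916 0.0325] gap 0.0682 F [0.4 0.4 0.9]
shift cm [1.52 9.   0.25] turn deg [ 0.1  0.3 -6.1]
```

send_rows(series=[1.25,9.1,0,0,0,-6.2,0.8,1.25,9.1,0,0,0,-6.2,0.8,1.25,9.1,0,0,0,-6.2,0.8,1.25,9.1,0,0,0,-6.2,0.8,1.25,9.1,3,0,0,-6.2,0.8,1.25,9.1,3,0,0,-6.2,0.8,1.25,9.1,3,0,0,-6.2,0.8])

```text
clock: 8.07
tcp_pos: [0.5031, 0.281, -0.003]
orientation: [-0.003, 0.004, 1.0, -0.001]
wrist_force: [-0.3, -0.5, 0.6]
finger_gap: 0.0685
```

```bash
python3 -c "
from h import *
to(.5056,.2828,-.019,179.5)"
```

```text
t 8.07 tcp [ 0.5031  0.281  -0.003 ] gap 0.0685 F [-0.3 -0.5  0.6]
shift cm [-0.25  0.18  1.6 ] turn deg [-0.1 -0.3  0.1]
```

send_rows(series=[0,0.1,0.5,0,0,0,0.8,0,0.1,1.0,0,0,0,0.8,0,0.1,1.5,0,0,0,0.8,0,0.1,1.5,0,0,0,0.8,0,0.1,1.5,0,0,0,0.8])

```text
clock: 8.48
tcp_pos: [0.5054, 0.2835, -0.0162]
orientation: [-0.0, 0.003, 1.0, -0.0]
wrist_force: [0.0, -0.2, -0.9]
finger_gap: 0.0682
```

send_rows(series=[0,0,0,0,0,0,0.5,0,0,0,0,0,0,0.2,0,0,0,0,0,0,0.2,0,0,0,0,0,0,0.2,0,0,0,0,0,0,0.2,0,0,0,0,0,0,0.2,0,0,0,0,0,0,0.2,0,0,0,0,0,0,0.2], newtons=20)

```text
clock: 9.15
tcp_pos: [0.5062, 0.2842, -0.0152]
orientation: [0.001, 0.003, 1.0, 0.0]
wrist_force: [-1.7, -0.3, 5.7]
finger_gap: 0.0227
```

The middle clip gives way to 22.7 mm (the stop) under the same light pinch, so it is the worn one. Firmer grip and lift.

send_rows(series=[0,0,0,0,0,0,0.1,0,0,0,0,0,0,0.1,0,0,-1,0,0,0,0.1,0,0,-2,0,0,0,0.1,0,0,-4,0,0,0,0.1,0,0,-7,0,0,0,0.1,0,0,-7,0,0,0,0.1,0,0,-7,0,0,0,0.1], newtons=35)

```text
clock: 9.82
tcp_pos: [0.5076, 0.2847, 0.0567]
orientation: [0.002, 0.003, 1.0, 0.001]
wrist_force: [-0.6, 0.1, -1.2]
finger_gap: 0.0211
```

```bash
python3 -c "
from h import *
c=np.array([.5195,-.0345]);a=np.radians(-9.0);p=c-.027*np.array([np.cos(a),np.sin(a)]);print(p)
to(*p,.055,171)
im=read_camera('scene')
cv2.imwrite('pics/s7.png',cv2.resize(im[130:240,140:370],None,fx=3.4,fy=3.4,interpolation=2))"
```

```text
[ 0.49283241 -0.03027627]
t 9.82 tcp [0.5076 0.2847 0.0567] gap 0.0211 F [-0.6  0.1 -1.2]
shift cm [  1.28 -31.5    0.1 ] turn deg [0.1 0.3 8.6]
```

View pics/s7.png

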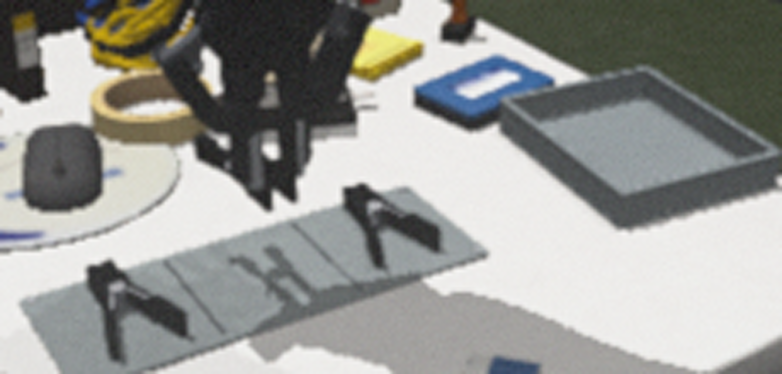

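The clip is held between the fingers above the board, at crop px (200–300,110–200), and the other two lie untouched. Now carry it to the tray.

send_rows(series=[1.25,-31.5,0,0,0,8.6,0.1,1.25,-31.5,0,0,0,8.6,0.1,1.25,-31.5,0,0,0,8.6,0.1,1.25,-31.5,0,0,0,8.6,0.1,1.25,-31.5,0,0,0,8.6,0.1,1.25,-31.5,0,0,0,8.6,0.1,1.25,-31.5,0,0,0,8.6,0.1,1.25,-31.5,0,0,0,8.6,0.1,1.25,-31.5,0,0,0,8.6,0.1,1.25,-31.5,0,0,0,8.6,0.1])

```text
clock: 10.7
tcp_pos: [0.49, -0.0322, 0.053]
orientation: [-0.001, 0.08, 0.997, 0.0]
wrist_force: [0.7, -0.3, -0.8]
finger_gap: 0.0211
```

send_rows(series=[0,0,0,0,0,0,0.1,0,0,0,0,0,0,0.1,0,0,0,0,0,0,0.1])

```text
clock: 10.95
tcp_pos: [0.4907, -0.0298, 0.0536]
orientation: [-0.0, 0.077, 0.997, 0.0]
wrist_force: [-0.0, 0.0, -0.7]
finger_gap: 0.0213
```

```bash
python3 -c "
from h import *
to(.4928,-.0303,.02,171)
im=read_camera('top')
a=im[110:240,290:400]; b=read_camera('scene')[120:220,250:400]
a=cv2.resize(a,(330,390),interpolation=2); b=cv2.resize(b,(465,310),interpolation=2)
c=np.zeros((390,800,3),np.uint8); c[:,:330]=a; c[:310,332:797]=b
cv2.imwrite('pics/s8.png',c)"
```

```text
t 10.95 tcp [ 0.4907 -0.0298  0.0536] gap 0.0213 F [-0.   0.  -0.7]
shift cm [-0.22 -0.02  3.36] turn deg [ 0.  -0.   0.1]
```

View pics/s8.png

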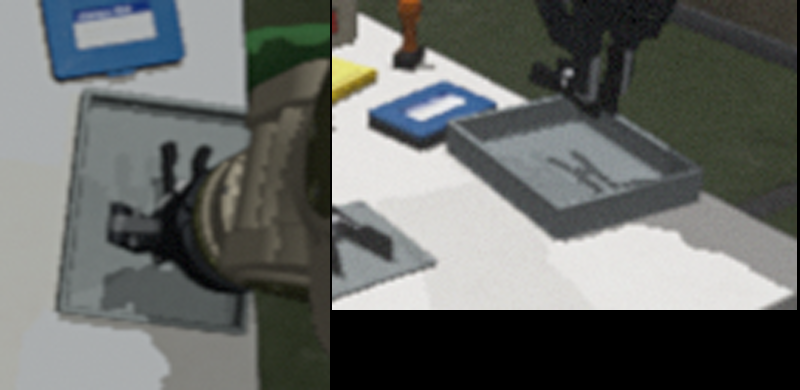

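The clip is over the tray with its jaw prongs seen in the tray's interior. Lowering.

send_rows(series=[-0.2,0,2,0,0,0,0.1,-0.2,0,4,0,0,0,0.1,-0.2,0,5.5,0,0,0,0.1,-0.2,0,6.2,0,0,0,0.1,-0.2,0,6.2,0,0,0,0.1,-0.2,0,6.2,0,0,0,0.1])

```text
clock: 11.55
tcp_pos: [0.4929, -0.031, -0.0081]
orientation: [-0.0, 0.078, 0.997, -0.0]
wrist_force: [-0.6, -0.1, 0.0]
finger_gap: 0.0214
```

send_rows(series=[0,0,0.15,0,0,0,0.1,0,0,0.3,0,0,0,0.1,0,0,0.4,0,0,0,0.1,0,0,0.4,0,0,0,0.1])

```text
clock: 11.88
tcp_pos: [0.4933, -0.0315, -0.0118]
orientation: [0.0, 0.078, 0.997, -0.0]
wrist_force: [-0.9, 0.7, -0.7]
finger_gap: 0.0209
```

send_rows(series=[0,0,0.1,0,0,0,0.1,0,0,0.2,0,0,0,0.1,0,0,0.3,0,0,0,0.1,0,0,0.3,0,0,0,0.1])

```text
clock: 12.22
tcp_pos: [0.493, -0.0315, -0.015]
orientation: [0.0, 0.078, 0.997, -0.0]
wrist_force: [0.6, 0.3, 1.4]
finger_gap: 0.0212
```

send_rows(series=[0,0,0,0,0,0,0.35,0,0,0,0,0,0,0.5,0,0,0,0,0,0,0.65,0,0,0,0,0,0,0.8,0,0,0,0,0,0,0.8,0,0,0,0,0,0,0.8,0,0,0,0,0,0,0.8])

```text
clock: 12.8
tcp_pos: [0.493, -0.0314, -0.0151]
orientation: [0.0, 0.078, 0.997, -0.0]
wrist_force: [-0.3, -0.4, 0.2]
finger_gap: 0.0686
```

send_rows(series=[0,0,-1,0,0,0,0.8,0,0,-3,0,0,0,0.8,0,0,-7,0,0,0,0.8,0,0,-10,0,0,0,0.8,0,0,-14,0,0,0,0.8,0,0,-14,0,0,0,0.8])

```text
clock: 13.3
tcp_pos: [0.4975, -0.0323, 0.1331]
orientation: [0.006, 0.078, 0.997, -0.001]
wrist_force: [1.1, -0.6, 0.5]
finger_gap: 0.0682
```

send_rows(series=[0,-20,0,0,0,0,0.8,0,-20,0,0,0,0,0.8,0,-20,0,0,0,0,0.8,0,-20,0,0,0,0,0.8,0,-20,0,0,0,0,0.8,0,-20,0,0,0,0,0.8])

```text
clock: 13.8
tcp_pos: [0.4616, -0.235, 0.1256]
orientation: [0.001, 0.081, 0.997, -0.002]
wrist_force: [0.6, -0.1, -0.1]
finger_gap: 0.0686
```

```bash
python3 -c "
from h import *
to(.4928,-.0303,.02,171)
im=read_camera('top')
for p in clips(im): print([np.round(v,4) for v in fit(p,.019)])
cv2.imwrite('pics/s9.png',cv2.resize(im[120:250,110:410],None,fx=2.66,fy=2.66,interpolation=3))"
```

```text
t 13.8 tcp [ 0.4616 -0.235   0.1256] gap 0.0686 F [ 0.6 -0.1 -0.1]
shift cm [ 0.27 20.74 10.5 ] turn deg [-0.2  0.1 -0.3]
[array([0.5133, 0.3737]), np.float64(-2.5), np.float64(0.0859), array([-0.024 ,  0.0242]), np.float64(0.5872)]
[array([0.5066, 0.1903]), np.float64(-7.5), np.float64(0.086), array([-0.0233,  0.0225]), np.float64(0.5571)]
```

View pics/s9.png

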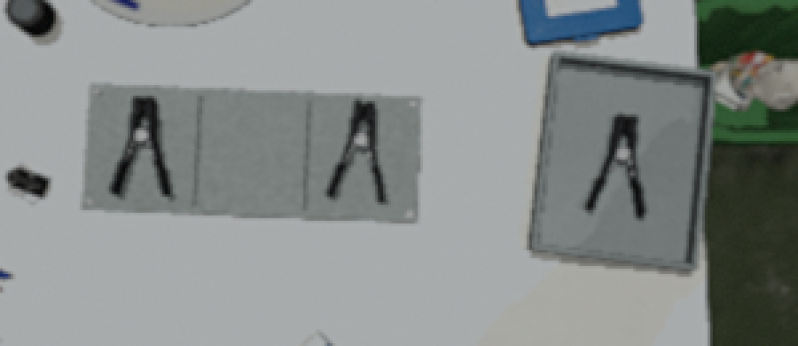

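The worn clip lies flat in the middle of the tray (crop px (620,165)), with the other two at their places. Handing in.

```bash
python3 -c "
from workcell import *
print(hand_in())"
```

```text
the job is handed in; nothing more can be done
None
```

The worn clip was the middle one. It now lies flat in the tray, near its centre and along its length, and the job was handed in at about 14 s of the 51 s allowed.

- **Squeeze test:** With the same 20 N pinch, the right clip held at a 39.9 mm gap and the middle one gave way to 22.7 mm. The left clip was not squeezed, because the worn one had already been found.
- **Final check:** The last top picture shows the left clip exactly where it started and the right clip moved by less than 1 mm and about 1°. The robot was about 20 cm clear of the tray and touching nothing.
- **What disagreed:** The pictures and contact behaviour put the fingertips about 28 mm above the reported TCP. Because of that, the first pinch closed above the right clip without touching it. I corrected the height from the pictures and lowered in small guarded steps.
- **Forces:** The highest wrist force I read was about 8 N, during a pinch.

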